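# Turn the toy carousel until the bead jar faces front

### The arm

A 6-joint arm with a two-finger parallel gripper is mounted at the origin on the work surface. World frame = base frame: x ahead of the robot, y to its left, z up, the work surface at z = 0. Lengths are in m, angles in rad, forces in N, time in s.
With the tool pointing down it reaches from about 0.35 to 0.875 m from the base axis. Payload 4.2 kg.
Tool frame: the origin (TCP) lies on the centre line of the jaws, within the pads' length; the fingertips stand 8 mm ahead of it and the grasp point (between the pads) lies 11 mm behind it (r.tips_ahead is the distance from the TCP to the fingertips, in m); z points along the fingers, y is the line along which they close (so a half turn about z gives the same grasp; the last joint's range is limited). The gripper opens to 87 mm and grips with 3 to 60 N. Pads are 19 mm wide; open, the fingers measure 117 mm over their backs; the gripper's body (75 mm by 190 mm) begins 51 mm behind the grasp point.
Start: joints at [-1.089, 0.385, 0.008, 0, -1.194, -0.259], TCP at [0.138, -0.61, 0.231] pointing down, gripper open.
Joint ranges: [-3.14, 3.14], [-1.21, 2.06], [-1.07, 1.41], [-3.16, 2.05], [-2.99, -0.16], [-3.1, 3.1]. Speed limits (rad/s): [2.79, 2.79, 3.14, 3.14, 3.14, 3.14].

### API

Orientations are given as a unit quaternion [w, x, y, z].
In Python, from cell import r gives the robot as it stands. The module is installed in compiled form; this text tells all that it offers.
- The arm moves only by the tool drive_tool, never from a script. Its argument "plan" is a list of rows, each a list of 4 numbers: the shift along the tool's x, y, z in units of 0.1 m (1.0 is 0.1 m), then the turn about the tool's z in units of pi/2 rad (1.0 is pi/2 rad). In form: [[dx, dy, dz, spin], ...]. A call has 1 to 5 rows; each row shifts and turns the commanded pose from where the row before left it, along the tool's axes as they then stand; what a row does not reach is not made up. A row lasts 1/10 s, in which the tool goes at most 50 mm and 8.59 degrees, less where a joint would pass 70% of its speed; a pose out of reach is approached as far as the arm can. A call with a number of a shift or a turn outside -1 to 1 is refused whole. A call with a gripper value outside its range is refused whole. "hand" is the opening, from 0 (shut) to 1 (fully open), set as the call begins (left out, the last holds). The fingers move at their own pace and stop on an object; "force" is the grip in N (left out, the last holds). Time passes only in rows, so rows that do not move let the fingers close. It gives the time, the measured TCP pose, the force, the opening and the grip force at its end, in the units of the state.
- r.get_obs(): the state, without advancing time (a new reading comes with each control period).
- r.grab_frame(name): name is "scene" or "top" or "wrist"; returns the picture (400x640x3 uint8, red, green, blue); there is no depth.
- r.camera_params(name): a dict with "intrinsics" (3x3 intrinsics, pixels), "R" (3x3) and "t" (3): a world point X has camera coordinates R X + t. Camera axes: x right, y down, z forward; pixel columns grow to the right and rows downward; lengths in m; the calibration is good to about 2 mm. A picture is of the moment at which its call begins: read the wrist's pose just before it. camera_params takes no time and is no camera call; for the wrist camera it gives the pose at the moment of the call.
- r.finish_job(): hands the job in; it is judged then, once.
The state is a dict: "clock": time; "qpos": joint angles; "qvel": joint speeds; "effort": joint torques, N m; "eef_pos": TCP position; "tool_rot": TCP orientation; "wrist_force": force on the tool from outside, world axes, zero at the start; "torque": the same for the moment, N m; "gripper_width": finger opening in m; "finger_force": force on a finger pad.
Only numpy, scipy, OpenCV 4.12 (cv2) and the standard library are available. Lean on these libraries where they do the work, as an engineer would, in place of code of your own. Each camera call takes 0.05 s, during which the arm holds its last target. There are 200 camera calls.

### The job

Gently turn the flower-shaped toy carousel by pushing its rim with a fingertip until the glass jar of beads faces front, in line with the yellow arrow on the carousel's foot. Lift nothing, do not touch the toys in the cups, and leave the yellow peg puzzle, the toy car and the green beaker beside it where they are. Finish with the carousel at rest and the hand clear.

Things in the scene. Friction and masses are not known exactly. Their poses are not given: they have to be found in the camera images.
- foot: Fixed foot of the carousel: wood disc 150 mm across, 12 mm thick, mostly hidden under the cups, with a flat yellow arrow (7 mm thick) on the table that marks the front. The arrow points straight away from the axis, along the foot's own -x (toward the robot within 0.5 rad), its tip 211 mm from the axis. Origin on the turning axis at table height; z up.
- carousel: Turning part, 270 mm across: five round open cups (blue, green, brown wood, orange, red) in a ring like petals. Origin on the turning axis at table height, z up. Cup centres 90 mm from the axis at 0, 72, 144, 216, 288 degrees counter-clockwise from its own x, in that order. Cups: 90 mm outside, 80 mm inside, upright walls from 15 to 56 mm above the table, inner floor at 20 mm. Yaw changes as it turns.
- hub (a point): Centre of the carousel's low wooden dome, on the axis 44 mm above the table (its top). Between neighbouring cups the gap is 16 mm at the narrowest, widening outward: a fingertip fits there and can push a cup's outside sideways. Under the cups is a white plate of 85 mm radius, 14 to 20 mm high. The carousel turns either way without stops, needs about 1.5 N at the rim and stays where it is left.
- jar_center (a point): Centre of the bead jar (half-way up, 29 mm above its underside): squat clear glass jar with coloured beads and a steel clamp lid, 66 mm across, 58 mm tall, about 0.2 kg, standing loose in one of the cups with about 6 mm play, top about 78 mm above the table. z is its upright axis.
- front_spot (a point): The point in space where the jar's centre belongs: above the foot, 90 mm from the turning axis in the arrow's direction, 49 mm above the table.
- teether_center (a point): Centre of the grey teether ring, 68 mm across, 14 mm thick, lying loose in another cup.
- mushroom_center (a point): Centre of the red-painted wooden toy mushroom, 66 mm across, 46 mm tall, standing loose in another cup; z is its upright axis.
- puzzle: Bystander: yellow plastic peg puzzle, board 140 x 110 x 18 mm with five coloured pegs to 42 mm height, 0.35 kg. Origin under its centre, long side along its x.
- car: Bystander: red and wood toy car, 90 x 52 mm, 45 mm tall, 0.12 kg. Origin under its centre, length along its x.
- beaker: Bystander: green plastic play beaker, 60 mm across the rim, 50 mm tall. Origin under its centre.
Not all that is in view belongs to the job. Of the things shaped like the part that bears teether_center, the grey one is meant.

How it is judged:
On the way:
1. a finger pushes the carousel (contact force between the fingers and carousel above 0.2 N), for 0.04 s.
At the end, for the whole second after the job is handed in: The jar's centre is within 18 mm horizontally of the front spot, the carousel is at rest (under 0.05 rad/s), the jar and the mushroom stand upright and all three toys sit down in their cups, and puzzle, car and beaker are within 20 mm of where they began (horizontal distance between jar_center and front_spot below 0.018 m and angular speed of carousel below 0.05 rad/s and angle between jar_center's own z axis and vertical below 0.2 rad and height (world z) of jar_center below 0.059 m and height (world z) of teether_center below 0.037 m and height (world z) of mushroom_center below 0.053 m and angle between mushroom_center's own z axis and vertical below 0.3 rad and distance of each of puzzle, car, beaker from where it was at the start of the episode below 0.02 m); the robot touches nothing.
It fails at once if a toy is lifted out of its cup (height (world z) of jar_center above 0.069 m or height (world z) of teether_center above 0.047 m or height (world z) of mushroom_center above 0.063 m).
It fails at once if the jar or the mushroom is tipped (angle between any of jar_center, mushroom_center's own z axis and vertical above 0.5 rad).
It fails at once if the hand presses on a toy in a cup (over 2 N) (contact force between any of the fingers, the arm and jar above 2 N or contact force between any of the fingers, the arm and teether above 2 N or contact force between any of the fingers, the arm and mushroom above 2 N).
It fails at once if the carousel is flung round (over 3 rad/s) (angular speed of carousel above 3 rad/s).
It fails at once if the puzzle, car or beaker is pushed over 20 mm away (distance of any of puzzle, car, beaker from where it was at the start of the episode above 0.02 m).
It also fails if it takes over 45 s, if anything falls off the work surface, if the arm or the gripper's body presses on something with over 40 N, if the wrist force passes 120 N, or if a joint passes its speed limit or range.

## Working session

There is one attempt and no reset: what is moved stays moved. The work goes in short steps, Python scripts to look and compute and a tool call to move; the robot and the scene stay as the last step left them, time stands still between calls to the robot, and variables do not carry over. Pictures are saved under pics/ and viewed, at most 10 in all, crops included, and the job is handed in when it is done.

Besides the shell and the picture viewer there is one more tool, called after "Call:" in YAML: its name, and indented under it one key for each argument. drive_tool: Moves the arm, as the interface text tells. Its arguments: {"type":"object","properties":{"plan":{"type":"array","items":{"type":"array","items":{"type":"number"}}},"hand":{"type":"number"},"force":{"type":"number"}},"required":["plan"]}

```bash
mkdir -p pics
python3 - <<'E'
from cell import r
import cv2
o=r.get_obs();print(o)
for n in("top","scene"):
    cv2.imwrite(f"pics/{n}0.png",r.grab_frame(n)[:,:,::-1]);p=r.camera_params(n);print(p)
E
```

```text
{'clock': 0.0, 'qpos': array([-1.08937899e+00,  3.85545858e-01,  6.62353277e-03, -5.27078143e-04,
       -1.19401423e+00, -2.58611018e-01]), 'qvel': array([ 0.00131738,  0.00014808, -0.00083355,  0.00039638, -0.00234782,
       -0.0019192 ]), 'effort': array([ 2.36866526e-05, -3.90663493e+01,  1.87399489e+01,  4.21994135e+00,
        1.08723639e-02, -1.87197857e-04]), 'eef_pos': array([ 0.13800344, -0.60896276,  0.22946099]), 'tool_rot': array([-1.58612338e-04, -1.11076183e-01,  9.93811288e-01,  1.08627069e-03]), 'wrist_force': array([-0.17925192,  0.32902458,  0.06453764]), 'torque': array([ 0.02943779, -0.01560929,  0.01287743]), 'finger_force': 0.0, 'gripper_width': 0.08722400170032138}
{'intrinsics': array([[430.31887785,   0.        , 309.45181313],
       [  0.        , 430.31887785, 192.90549216],
       [  0.        ,   0.        ,   1.        ]]), 'R': array([[ 4.74494444e-03, -9.99988725e-01, -1.85488722e-04],
       [-9.77548218e-01, -4.59938848e-03, -2.10661640e-01],
       [ 2.10658412e-01,  1.18090195e-03, -9.77559021e-01]]), 't': array([0.07510943, 0.62315615, 1.09565489])}
{'intrinsics': array([[390.68140312,   0.        , 325.32295057],
       [  0.        , 390.68140312, 194.62837173],
       [  0.        ,   0.        ,   1.        ]]), 'R': array([[ 0.69909669,  0.71500536,  0.00558154],
       [ 0.55184304, -0.53456803, -0.64008303],
       [-0.45467908,  0.45056006, -0.76828547]]), 't': array([-0.50377535, -0.28007471,  1.19342079])}
```

View pics/top0.png

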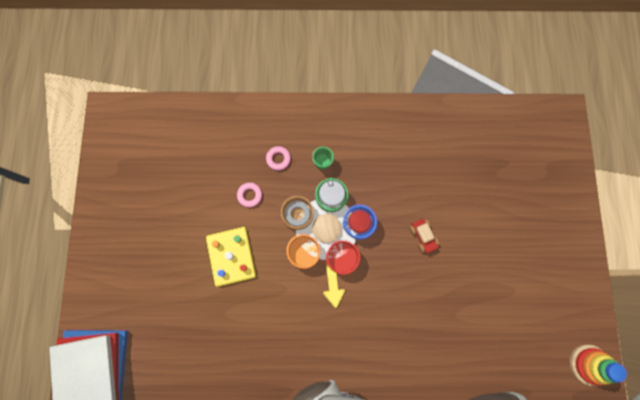

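View pics/scene0.png

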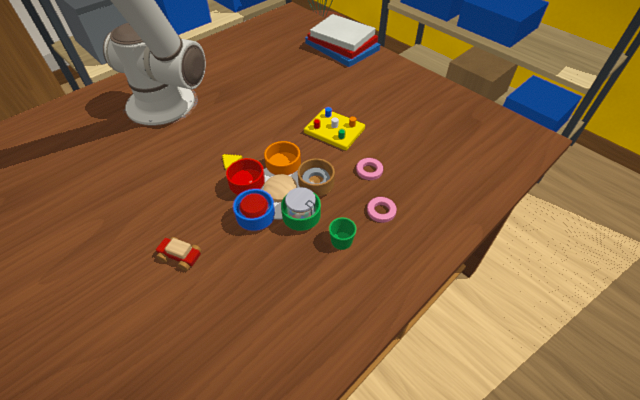

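The top view shows the jar in the green cup (332,194). The red cup is at (343,258), orange (303,252), brown with the teether (297,213), and blue with the mushroom (360,222). The arrow tip is at (334,306), the beaker at (322,157), the car at (425,236) and the puzzle at (231,257).

```bash
cat > h.py <<'E'
import numpy as np,cv2
from cell import r
def ray(n,uv,z,P=None):
    P=P or r.camera_params(n);R,t=P["R"],P["t"];c=-R.T@t
    d=R.T@np.linalg.inv(P["intrinsics"])@np.array([uv[0],uv[1],1.]);return (c+d*(z-c[2])/d[2])[:2]
def blobs(img,lo,hi,box,amin=60):
    hsv=cv2.cvtColor(img,cv2.COLOR_RGB2HSV);m=cv2.inRange(hsv,lo,hi);k=np.zeros_like(m);x0,y0,x1,y1=box;k[y0:y1,x0:x1]=m[y0:y1,x0:x1]
    cs,_=cv2.findContours(k,cv2.RETR_EXTERNAL,cv2.CHAIN_APPROX_NONE);return sorted([c for c in cs if cv2.contourArea(c)>amin],key=cv2.contourArea,reverse=True)
def cups(img,n="top",box=(260,165,390,320)):
    for k,lo,hi in(("blue",(100,120,50),(125,255,255)),("green",(60,100,30),(85,255,255)),("orange",(10,200,180),(19,255,255)),("yellow",(22,120,120),(33,255,255))):
        for c in blobs(img,lo,hi,box)[:1]:
            (u,v),q=cv2.minEnclosingCircle(c);print(k,round(u),round(v),round(q,1),"z56:",ray(n,(u,v),.056).round(3))
            if k=="yellow":
                p=np.array([ray(n,x[0],.007) for x in c]);print("arrow mean",p.mean(0),"xmin pt",p[p[:,0].argmin()],"xmax",p[p[:,0].argmax()])
E
python3 - <<'E'
from h import *
im=cv2.imread("pics/top0.png")[:,:,::-1].copy();cups(im)
print("hub",ray("top",(327.5,229),.044))
for n,u,v,z in(("red",343,258,.05),("brown",297,213,.056),("jar",332,193,.078),("beaker",323,157,.05),("car",425,236,.03),("puzzle",231,257,.018),("tip",335,307,.007)):print(n,ray("top",(u,v),z).round(3))
cv2.imwrite("pics/c.png",cv2.resize(im[140:320,190:450],None,fx=3,fy=3,interpolation=2)[:,:,::-1])
E
```

```text
blue 360 221 16.8 z56: [ 0.547 -0.057]
yellow 331 286 21.1 z56: [0.376 0.021]
arrow mean [0.37595457 0.01400768] xmin pt [0.32219347 0.00796366] xmax [0.43085146 0.02904898]
hub [0.52798254 0.02879121]
red [ 0.45  -0.012]
brown [0.569 0.111]
jar [0.62  0.018]
beaker [0.729 0.041]
car [ 0.512 -0.238]
puzzle [0.453 0.291]
tip [0.322 0.008]
```

View pics/c.png

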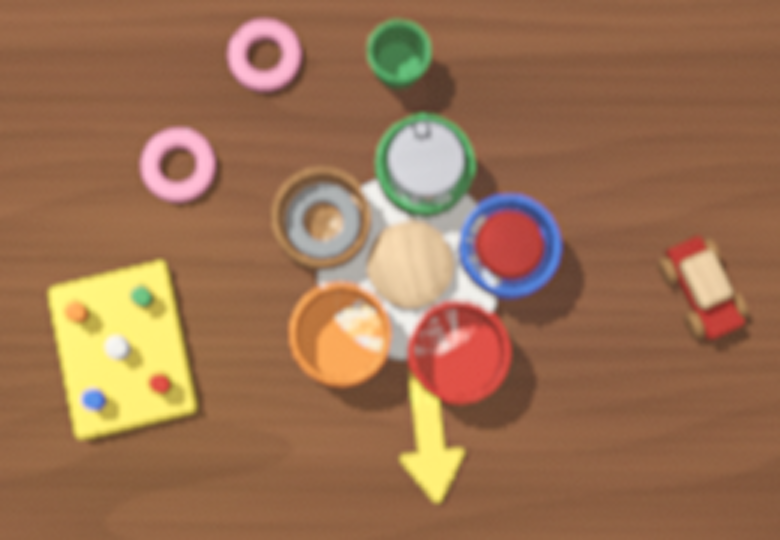

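The cup rim centres read clearly in the crop. Next I fit the axis, the carousel angle and the arrow heading, and write a row helper.

```bash
cat >> h.py <<'E'
def rows(xy,z,yaw,n,pose=None):
    """n rows (tool axes, tool units) from the pose now to xy,z with tool-y heading yaw (deg)"""
    o=r.get_obs();w,a,b,c=o["tool_rot"];x0=o["eef_pos"]
    from scipy.spatial.transform import Rotation as Q
    Y=Q.from_quat([a,b,c,w]).as_matrix()[:,1];y0=np.arctan2(Y[1],Y[0])
    dy=np.deg2rad(yaw)-y0
    X0=x0.copy();out=[]
    for i in range(n):
        d=(np.array([*xy,z])-x0)/n;h=y0+dy*i/n
        ty=np.array([np.cos(h),np.sin(h)]);tx=np.array([-ty[1],ty[0]])
        # tool z down: x = y cross z
        tx=np.array([-ty[1],ty[0]])
        out.append([float(round(v,3)) for v in (d[:2]@tx*10,d[:2]@ty*10,-d[2]*10,-dy/n/(np.pi/2))])
    return x0,np.rad2deg(y0),out
E
python3 - <<'E'
from h import *
uv={"blue":(360.3,221.7),"green":(331.7,194.3),"brown":(297.3,212.3),"orange":(303.3,251.3),"red":(343.3,257.7)}
p={k:ray("top",v,.056) for k,v in uv.items()};C=np.mean(list(p.values()),0);print("axis",C)
for i,(k,v) in enumerate(p.items()):
    d=v-C;a=np.rad2deg(np.arctan2(d[1],d[0]));print(k,v.round(3),np.hypot(*d).round(3),(a).round(1),((a-72*i+180)%360-180).round(1))
t=np.array(ray("top",(335.2,307.5),.007))-C;print("tip",np.hypot(*t),np.rad2deg(np.arctan2(t[1],t[0])))
sh=[ray("top",(190+x/3,140+y/3),.007)-C for x,y in((425,380),(429,450))]
print("shaft",[np.rad2deg(np.arctan2(s[1],s[0])).round(1) for s in sh])
print(rows((.51,.137),.2,102.7,17))
E
```

```text
axis [0.53132452 0.03013324]
blue [ 0.547 -0.059] 0.09 -80.3 -80.3
green [0.621 0.017] 0.091 -8.0 -80.0
brown [0.571 0.111] 0.09 63.6 -80.4
orange [0.467 0.094] 0.091 135.5 -80.5
red [ 0.451 -0.012] 0.091 -152.4 -80.4
tip 0.211649300302032 -173.84385198475803
shaft [np.float64(-172.3), np.float64(-174.1)]
(array([ 0.13802405, -0.60904019,  0.22956669]), np.float64(102.75867167421869), [[-0.31, 0.38, 0.017, 0.0], [-0.31, 0.38, 0.017, 0.0], [-0.31, 0.38, 0.017, 0.0], [-0.31, 0.38, 0.017, 0.0], [-0.31, 0.38, 0.017, 0.0], [-0.31, 0.38, 0.017, 0.0], [-0.31, 0.38, 0.017, 0.0], [-0.31, 0.38, 0.017, 0.0], [-0.31, 0.38, 0.017, 0.0], [-0.31, 0.38, 0.017, 0.0], [-0.31, 0.38, 0.017, 0.0], [-0.31, 0.38, 0.017, 0.0], [-0.31, 0.38, 0.017, 0.0], [-0.31, 0.38, 0.017, 0.0], [-0.31, 0.38, 0.017, 0.0], [-0.31, 0.38, 0.017, 0.0], [-0.31, 0.38, 0.017, 0.0]])
```

Axis is at (0.531, 0.030), and the 90 mm cup radius and 211 mm tip distance both match. The jar is at −8.3° and the arrow at −173.9°, so I need about 165.6° clockwise. I'll push from the brown/orange gap at 99.7°.

Call:
drive_tool:
  plan:
    - [-0.31,0.38,0.02,0]
    - [-0.31,0.38,0.02,0]
    - [-0.31,0.38,0.02,0]
    - [-0.31,0.38,0.02,0]
    - [-0.31,0.38,0.02,0]
  hand: 0

```text
clock: 0.6
eef_pos: [0.2475, -0.3881, 0.2201]
tool_rot: [-0.0, -0.111, 0.994, 0.0]
wrist_force: [0.7, -0.4, 0.0]
gripper_width: 0.0548
finger_force: 0.0
```

Call:
drive_tool:
  plan:
    - [-0.31,0.38,0.02,0]
    - [-0.31,0.38,0.02,0]
    - [-0.31,0.38,0.02,0]
    - [-0.31,0.38,0.02,0]
    - [-0.31,0.38,0.02,0]

```text
clock: 1.1
eef_pos: [0.3567, -0.1685, 0.2105]
tool_rot: [0.0, -0.111, 0.994, 0.0]
wrist_force: [1.5, -1.2, -0.3]
gripper_width: 0.0149
finger_force: 0.0
```

Call:
drive_tool:
  plan:
    - [-0.31,0.38,0.02,0]
    - [-0.31,0.38,0.02,0]
    - [-0.31,0.38,0.02,0]
    - [-0.31,0.38,0.02,0]
    - [-0.31,0.38,0.02,0]

```text
clock: 1.6
eef_pos: [0.4659, 0.0512, 0.2004]
tool_rot: [-0.0, -0.112, 0.994, -0.0]
wrist_force: [0.3, -1.0, -0.3]
gripper_width: 0.0005
finger_force: 0.0
```

Call:
drive_tool:
  plan:
    - [0,0,0,-0.09]
    - [0,0,0,-0.09]
    - [0,0,0,-0.09]
    - [0,0,0,-0.09]
    - [0,0,0,-0.09]

```text
clock: 2.1
eef_pos: [0.4654, 0.0491, 0.2002]
tool_rot: [-0.0, -0.451, 0.893, 0.0]
wrist_force: [-0.8, 0.0, 0.2]
gripper_width: 0.0002
finger_force: 0.0
```

Run:
```python
from h import *
o=r.get_obs();print(o["qpos"].round(2),o["gripper_width"])
print(rows((.5124,.1405),.15,279.7,17))
```

```text
[ 0.45  0.14 -0.41 -0.   -1.02 -1.09] 0.00018787285408720299
(array([0.46535456, 0.04914766, 0.20016325]), np.float64(143.60420465472131), [[-0.06, 0.01, 0.03, -0.089], [-0.06, 0.001, 0.03, -0.089], [-0.06, -0.007, 0.03, -0.089], [-0.058, -0.016, 0.03, -0.089], [-0.056, -0.023, 0.03, -0.089], [-0.052, -0.031, 0.03, -0.089], [-0.047, -0.038, 0.03, -0.089], [-0.041, -0.044, 0.03, -0.089], [-0.035, -0.049, 0.03, -0.089], [-0.028, -0.054, 0.03, -0.089], [-0.02, -0.057, 0.03, -0.089], [-0.012, -0.059, 0.03, -0.089], [-0.003, -0.06, 0.03, -0.089], [0.005, -0.06, 0.03, -0.089], [0.014, -0.059, 0.03, -0.089], [0.022, -0.056, 0.03, -0.089], [0.029, -0.053, 0.03, -0.089]])
```

Call:
drive_tool:
  plan:
    - [-0.06,0.01,0.03,-0.09]
    - [-0.06,0,0.03,-0.09]
    - [-0.06,-0.01,0.03,-0.09]
    - [-0.06,-0.02,0.03,-0.09]
    - [-0.06,-0.02,0.03,-0.09]

```text
clock: 2.6
eef_pos: [0.4799, 0.0764, 0.185]
tool_rot: [0.0, 0.732, -0.681, -0.0]
wrist_force: [-0.3, -0.2, 0.4]
gripper_width: 0.0001
finger_force: 0.0
```

Call:
drive_tool:
  plan:
    - [-0.05,-0.03,0.03,-0.09]
    - [-0.05,-0.04,0.03,-0.09]
    - [-0.04,-0.04,0.03,-0.09]
    - [-0.03,-0.05,0.03,-0.09]
    - [-0.03,-0.05,0.03,-0.09]

```text
clock: 3.1
eef_pos: [0.4931, 0.1028, 0.17]
tool_rot: [0.0, 0.923, -0.386, -0.0]
wrist_force: [0.4, 0.5, 0.2]
gripper_width: 0.0007
finger_force: 0.0
```

Call:
drive_tool:
  plan:
    - [-0.02,-0.06,0.03,-0.09]
    - [-0.01,-0.06,0.03,-0.09]
    - [0,-0.06,0.03,-0.09]
    - [0,-0.06,0.03,-0.09]
    - [0.01,-0.06,0.03,-0.09]

```text
clock: 3.6
eef_pos: [0.5063, 0.1302, 0.155]
tool_rot: [0.0, 0.999, -0.043, -0.0]
wrist_force: [0.4, 1.5, -0.1]
gripper_width: 0.0004
finger_force: 0.0
```

Run:
```python
from h import *
o=r.get_obs();print(o["qpos"].round(2))
print(rows((.5124,.1405),.15,279.7-360,3))
```

```text
[ 0.56  0.28 -0.35 -0.   -0.94  0.92]
(array([0.5063148 , 0.13020597, 0.15500236]), np.float64(-94.9117320743597), [[0.017, -0.036, 0.017, -0.054], [0.02, -0.034, 0.017, -0.054], [0.023, -0.032, 0.017, -0.054]])
```

Call:
drive_tool:
  plan:
    - [0.02,-0.04,0.02,-0.06]
    - [0.02,-0.03,0.02,-0.05]
    - [0.02,-0.03,0.01,-0.05]
    - [0,0,0,0]

```text
clock: 4.0
eef_pos: [0.5125, 0.1402, 0.15]
tool_rot: [0.0, 0.997, 0.08, -0.001]
wrist_force: [-0.5, -0.5, -0.7]
gripper_width: 0.0004
finger_force: 0.0
```

Run:
```python
from h import *
print(rows((.5124,.1405),.038,279.7-360,5))
cv2.imwrite("pics/t1.png",cv2.resize(r.grab_frame("wrist"),(640,400))[:,:,::-1])
```

```text
(array([0.51248741, 0.14019825, 0.14997184]), np.float64(-80.83018029354774), [[-0.0, -0.001, 0.224, -0.001], [-0.0, -0.001, 0.224, -0.001], [-0.0, -0.001, 0.224, -0.001], [-0.0, -0.001, 0.224, -0.001], [-0.0, -0.001, 0.224, -0.001]])
```

View pics/t1.png

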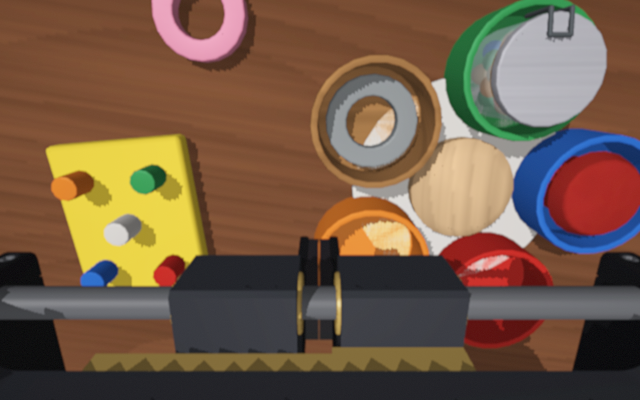

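The wrist view shows the closed fingers over the brown/orange gap, clear of the puzzle. Descending, then a slow first push.

Call:
drive_tool:
  plan:
    - [0,0,0.22,0]
    - [0,0,0.22,0]
    - [0,0,0.22,0]
    - [0,0,0.22,0]
    - [0,0,0.24,0]

```text
clock: 4.55
eef_pos: [0.5128, 0.14, 0.0381]
tool_rot: [-0.0, 0.997, 0.079, 0.0]
wrist_force: [-0.2, 0.7, 0.1]
gripper_width: 0.0005
finger_force: 0.0
```

Call:
drive_tool:
  plan:
    - [0.035,0,0,0.02]
    - [0.035,0,0,0.02]
    - [0.07,0,0,0.04]
    - [0.07,0,0,0.04]
    - [0.07,0,0,0.04]

```text
clock: 5.05
eef_pos: [0.5412, 0.1421, 0.04]
tool_rot: [-0.0, 0.999, -0.048, 0.0]
wrist_force: [-0.9, 1.0, 0.4]
gripper_width: 0.0002
finger_force: 0.6
```

```bash
cat >> h.py <<'E'
def pol():
    o=r.get_obs();d=o["eef_pos"][:2]-[.5313,.0301];_,y,_=rows((0,0),0,0,1)
    print("s",np.hypot(*d).round(4),"th",np.rad2deg(np.arctan2(d[1],d[0])).round(1),"yaw-180",round((y+360)%360-180,1),"F",o["wrist_force"].round(1),"q",o["qpos"].round(2),o["eef_pos"][2])
E
python3 - <<'E'
from h import *
pol()
cv2.imwrite("pics/t2.png",cv2.resize(r.grab_frame("top")[140:320,190:450],None,fx=3,fy=3)[:,:,::-1])
E
```

```text
s 0.1124 th 84.9 yaw-180 84.5 F [-0.9  1.   0.4] q [ 0.55  0.48 -0.38 -0.   -0.7   0.93] 0.04002587451620528
```

View pics/t2.png

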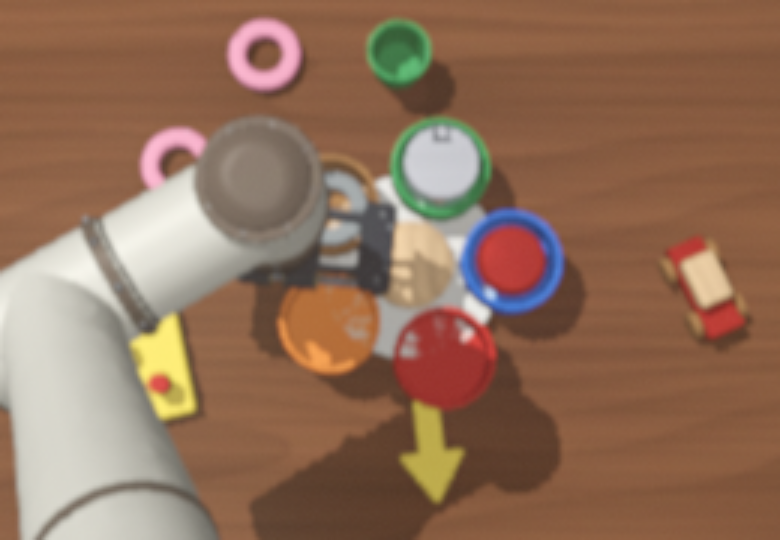

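The carousel turns with the finger: the green cup has moved to (440,167). Continuing the orbit.

Call:
drive_tool:
  plan:
    - [0.105,0.005,0,0.06]
    - [0.105,0.005,0,0.06]
    - [0.105,0.005,0,0.06]
    - [0.105,0.005,0,0.06]
    - [0.105,0.005,0,0.06]

```text
clock: 5.6
eef_pos: [0.5916, 0.1261, 0.0403]
tool_rot: [-0.002, 0.96, -0.279, 0.002]
wrist_force: [0.0, 3.0, -0.1]
gripper_width: 0.0007
finger_force: 1.0
```

Call:
drive_tool:
  plan:
    - [0.105,0.005,0,0.06]
    - [0.105,0.005,0,0.06]
    - [0.105,0.005,0,0.06]
    - [0.105,0.005,0,0.06]
    - [0.105,0.005,0,0.06]

```text
clock: 6.1
eef_pos: [0.6287, 0.0887, 0.0407]
tool_rot: [-0.002, 0.868, -0.496, 0.002]
wrist_force: [1.0, 1.6, -0.1]
gripper_width: 0.0003
finger_force: 1.1
```

```bash
python3 -c "
from h import *
pol()"
```

```text
s 0.1137 th 31.1 yaw-180 30.6 F [ 1.   1.6 -0.1] q [ 0.39  0.58 -0.19  0.   -0.79  0.14] 0.040651694074059955
```

Call:
drive_tool:
  plan:
    - [0.105,0.01,0,0.06]
    - [0.105,0.01,0,0.06]
    - [0.105,0.01,0,0.06]
    - [0.105,0.005,0,0.06]
    - [0.105,0.005,0,0.06]

```text
clock: 6.6
eef_pos: [0.6434, 0.038, 0.041]
tool_rot: [-0.003, 0.729, -0.685, 0.002]
wrist_force: [2.7, 1.2, -0.8]
gripper_width: 0.0008
finger_force: 1.1
```

Call:
drive_tool:
  plan:
    - [0.105,0.005,0,0.06]
    - [0.105,0.005,0,0.06]
    - [0.105,0.005,0,0.06]
    - [0.105,0.005,0,0.06]
    - [0.105,0.005,0,0.06]

```text
clock: 7.1
eef_pos: [0.6344, -0.0139, 0.041]
tool_rot: [0.003, -0.549, 0.836, -0.002]
wrist_force: [3.0, 1.0, -0.2]
gripper_width: 0.0007
finger_force: 1.0
```

Call:
drive_tool:
  plan:
    - [0.105,0.005,0,0.06]
    - [0.105,0.005,0,0.06]
    - [0.07,0,0,0.04]
    - [0.035,0,0,0.02]
    - [0,0,0,0]

```text
clock: 7.6
eef_pos: [0.6163, -0.0412, 0.04]
tool_rot: [0.001, -0.427, 0.904, -0.0]
wrist_force: [0.7, 0.0, 0.8]
gripper_width: 0.0004
finger_force: 0.4
```

Run:
```python
from h import *
pol()
im=r.grab_frame("top")
cv2.imwrite("pics/t3.png",cv2.resize(im[140:320,190:450],None,fx=3,fy=3)[:,:,::-1])
```

```text
s 0.1109 th -40.0 yaw-180 -39.4 F [0.7 0.  0.8] q [ 0.2   0.56 -0.23  0.   -0.77 -0.88] 0.040005935079478076
```

View pics/t3.png

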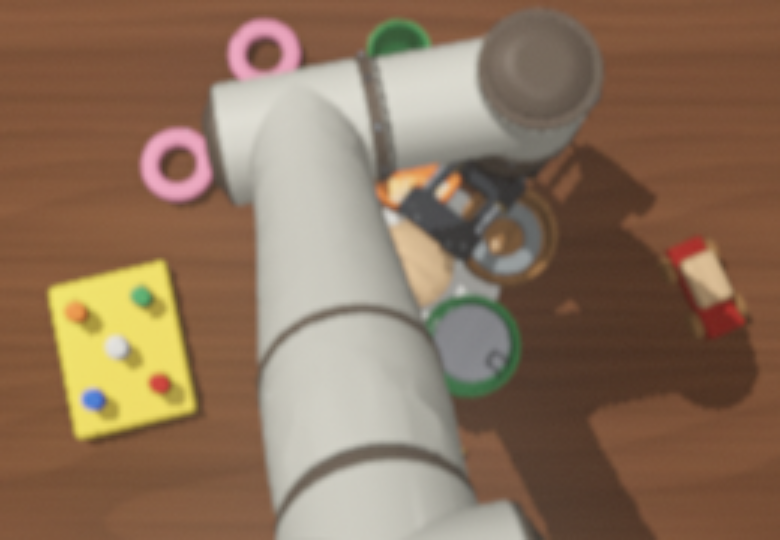

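The green cup with the jar is now at crop (471,346), with the arm in front. I'll work out the remaining angle.

Run:
```python
from h import *
C=np.array([.5313,.0301])
for n,c in(("green",(472,346)),("brown",(509,235))):
    d=ray("top",(190+c[0]/3,140+c[1]/3),.056)-C;print(n,np.hypot(*d),np.rad2deg(np.arctan2(d[1],d[0])))
```

```text
green 0.0914273407291212 -144.62112807818
brown 0.09081608918857743 -74.42914378400008
```

Call:
drive_tool:
  plan:
    - [0.07,0,0,0.04]
    - [0.105,0.005,0,0.06]
    - [0.105,0.005,0,0.06]
    - [0.07,0.005,0,0.04]
    - [0.07,0,0,0.04]

```text
clock: 8.15
eef_pos: [0.5841, -0.0674, 0.0391]
tool_rot: [0.001, -0.25, 0.968, -0.0]
wrist_force: [0.7, 1.4, 0.3]
gripper_width: 0.0003
finger_force: 0.6
```

Call:
drive_tool:
  plan:
    - [0.07,0,0,0.04]
    - [0.035,0,0,0.02]
    - [0,0,0,0]
    - [0,0,0,0]

```text
clock: 8.55
eef_pos: [0.574, -0.0726, 0.0385]
tool_rot: [-0.0, -0.205, 0.979, 0.0]
wrist_force: [-0.2, 0.7, -0.3]
gripper_width: 0.0007
finger_force: 0.0
```

Run:
```python
from h import *
pol()
cv2.imwrite("pics/t4.png",cv2.resize(r.grab_frame("top")[140:320,190:450],None,fx=3,fy=3)[:,:,::-1])
```

```text
s 0.1112 th -67.4 yaw-180 -66.4 F [-0.2  0.7 -0.3] q [ 0.15  0.51 -0.33  0.   -0.72 -1.31] 0.03852554993032143
```

View pics/t4.png

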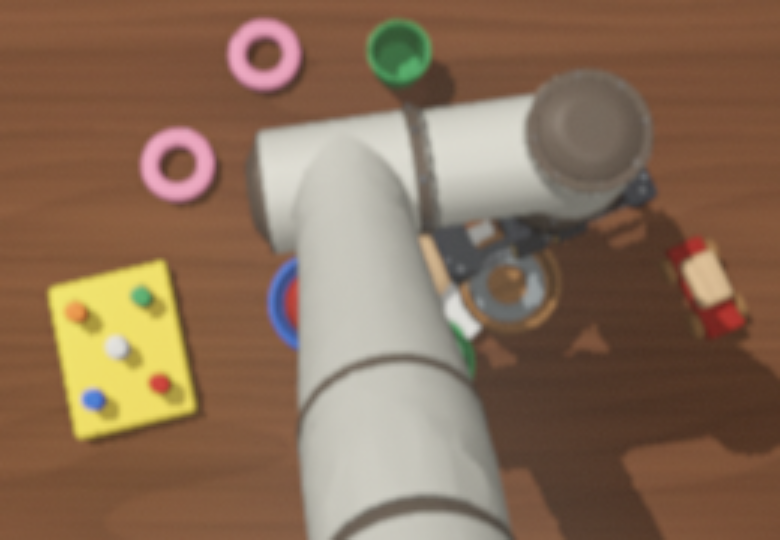

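The orbit has reached about −67°. I'll back off slightly, lift straight out and move aside to check.

Call:
drive_tool:
  plan:
    - [-0.03,-0.03,0,0]
    - [0,0,-0.2,0]
    - [0,0,-0.4,0]
    - [0,0,-0.5,0]
    - [0,0,-0.5,0]

```text
clock: 9.1
eef_pos: [0.5778, -0.0744, 0.1999]
tool_rot: [-0.001, -0.204, 0.979, -0.0]
wrist_force: [1.4, -0.3, -0.3]
gripper_width: 0.0008
finger_force: 0.0
```

Call:
drive_tool:
  plan:
    - [0,-0.4,0,0]
    - [0,-0.45,0,0]
    - [0,-0.45,0,0]
    - [0,-0.45,0,0]
    - [0,-0.4,0,0]

```text
clock: 9.6
eef_pos: [0.6646, -0.2735, 0.1981]
tool_rot: [-0.0, -0.204, 0.979, 0.0]
wrist_force: [0.1, 1.1, 0.6]
gripper_width: 0.0004
finger_force: 0.0
```

Run:
```python
from h import *
pol()
cv2.imwrite("pics/t5.png",cv2.resize(r.grab_frame("top")[140:320,190:450],None,fx=3,fy=3)[:,:,::-1])
```

```text
s 0.3315 th -66.3 yaw-180 -66.4 F [0.1 1.1 0.6] q [-0.17  0.57  0.23  0.   -1.23 -0.99] 0.19814032420282185
```

View pics/t5.png

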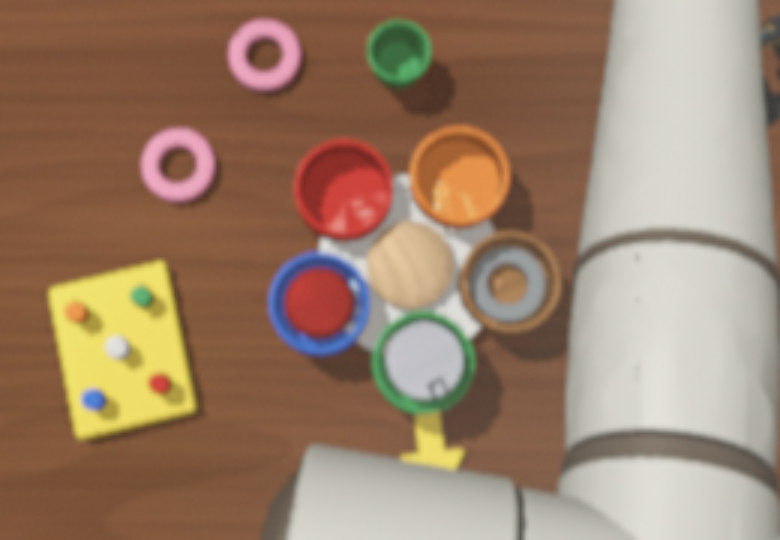

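Everything is clear in this view. The jar lid is at about crop (425,359), with the green cup at (424,362) in line with the arrow. A numerical check of the jar against the front spot follows.

Run:
```python
from h import *
C=np.array([.5313,.0301]);a=np.deg2rad(-173.9);F=C+.09*np.array([np.cos(a),np.sin(a)])
for n,c,z in(("jar lid",(425,359),.078),("green",(424,362),.056)):
    p=ray("top",(190+c[0]/3,140+c[1]/3),z);d=p-C;print(n,p,np.rad2deg(np.arctan2(d[1],d[0])),"err mm",1e3*np.hypot(*(p-F)))
```

```text
jar lid [0.44393434 0.01974666] -173.24163755469047 err mm 2.266713478788623
green [0.44261125 0.01952717] -173.20169805784738 err mm 1.2887503453114832
```

```bash
python3 -c "
from cell import r
print(r.finish_job())"
```

```text
the job is handed in; nothing more can be done
None
```

The job is handed in: the bead jar faces the arrow, about 2 mm from the front spot by camera measurement, with the carousel at rest, the hand clear, and the puzzle and beaker unmoved (the car was out of view in the last picture but the hand never went near it).

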